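Open the gauge gear box and snap its cover into the dock

TASK

Open the green gauge's sloping gear box for service: turn its two captive thumbscrews loose one after the other, each anticlockwise as far as it goes, then lift the cover plate free by its handle. Lay the plate gently (do not drop it) and flat between the two spring catches of its dock, handle up, and press it down until both catches have snapped over its ends, then stop pushing and let go; leave the bystanding stand, tray and pin block where they are.

Things in the scene. Friction and masses are not known exactly. Their poses are not given: they have to be found in the camera images.
- gearbox: Green iron comparator fixed to the bench: foot 220 x 190 x 14 mm (own x -80 to 140 mm) carrying an open gear box with a sloping rim. Origin: on the bench under the rim's middle. Own x points to the rim's high side (roughly along the robot's -y, yaw -1.95 to -1.4 rad), own y left of that, z up. A dial indicator 72 mm high stands behind the box, own x 76 to 136 mm.
- rim (a point): Middle of the gear box's rim plane, 85 mm above the gear box's origin (same axes as the gear box). The rim is 112 mm up the slope x 194 mm wide and slopes at 30 degrees: its outward normal leans 30 degrees from vertical towards the gear box's own -x. A lip 5 mm high runs along its low edge.
- cover: Loose aluminium cover plate lying on the rim: 96 mm (own x, up the slope) x 176 mm (own y) x 5 mm, 0.17 to 0.34 kg. Two through slots, 38 mm (x) x 16 mm (y), at own y +64 and -64 mm, let the thumbscrews through. Origin: middle of its underside, on the rim's middle at the start; z is its normal.
- handle_top (a point): Top middle of the cover's upright bar handle, 35 mm above the cover's origin. The bar is 10 mm thick (cover x), 36 mm long (cover y) and stands 30 mm above the plate's face.
- screw_a (a joint): Angle (rad) of the captive steel thumbscrew at the gear box's left (own +y, 64 mm from the middle). Starts at 0 to 0.3, wing across the slot, cover held. Grows anticlockwise seen from above its head; at 1.45 it meets its stop, wing along the slot (up the slope), and the slot passes over it; past 1.2 counts as loose. Takes 0.05 N m, stays where left, stays in the gear box.
- screw_b (a joint): Angle (rad) of the captive steel thumbscrew at the gear box's right (own -y, 64 mm from the middle). Starts at 0 to 0.3, wing across the slot, cover held. Grows anticlockwise seen from above its head; at 1.45 it meets its stop, wing along the slot (up the slope), and the slot passes over it; past 1.2 counts as loose. Takes 0.05 N m, stays where left, stays in the gear box.
- screw_a_head (a point): Middle of the left thumbscrew's wing, on the turning axis (the rim's normal), 17 mm above the rim plane. The wing is a blade 30 mm long, 8 mm thick and 20 mm high (10 mm each way along the axis from this point), over a hub; 2 mm clear of the cover. At joint value q its length lies 1.45 - q clockwise, seen from above, of the slot direction.
- screw_b_head (a point): The same for the right thumbscrew: blade 30 x 8 x 20 mm, 17 mm above the rim plane.
- dock: Cover dock fixed to the bench: dark steel plate 120 (x) x 225 (y) x 6 mm. Origin: middle of its underside; z up, x within 0.25 rad of the robot's x. At each y end stands a sprung catch, 50 mm wide (x), between two fixed guide cheeks, all 36 mm high. The cheeks funnel from 190 mm apart to 179 mm; the catches from 186 mm apart at 36 mm height to 170 mm at 19 mm, spreading when the cover is pressed between.
- pad (a point): Middle of the top of the dock's flat black rubber pad, 10 mm above the dock's origin. Snapped in, the cover's underside lies on the pad, its own x along the dock's x (either way round), the catches over its two ends. Pressing it past them takes 10 to 15 N with the handle held; resistance drops when its underside is some 4 mm above the pad. One end may snap first: the other must follow.
- stand: Bystander: green dial gauge stand 150 x 70 mm, 70 mm high. Origin: middle of its underside.
- tray: Bystander: aluminium tray of pins, 130 x 90 x 25 mm. Origin: middle of its underside.
- pins: Bystander: aluminium block with steel pins, 70 x 110 mm, 52 mm high. Origin: middle of its underside.

How it is judged:
By the outcome, as a careful person would: the job done as asked, in the order asked, and still so for the second after the job is handed in, with the robot touching nothing.
It also fails if it takes over 72 s, if anything falls off the work surface, if the arm or the gripper's body presses on something with over 40 N, if the wrist force passes 120 N, or if a joint passes its speed limit or range.

ROBOT

A 6-joint arm with a two-finger parallel gripper is mounted at the origin on the work surface. World frame = base frame: x ahead of the robot, y to its left, z up, the work surface at z = 0. Lengths are in mm, angles in degrees, forces in N, time in s.
With the tool pointing down it reaches from about 350 to 850 mm from the base axis. Payload 8.1 kg.
Tool frame: the origin (TCP) lies at the very end of the fingers, on their centre line; the grasp point (between the pads) lies 19 mm behind it; z points along the fingers, y is the direction in which the jaws open and shut (so a half turn about z gives the same grasp; the last joint's range is limited). The gripper opens to 85 mm and grips with 20 to 120 N. Pads are 22 mm wide; open, the fingers measure 114 mm over their backs; the gripper's body (76 mm by 85 mm) begins 54 mm behind the grasp point. The pads swing forward as they close: fully open they stand 13 mm farther back than shut.
Start: joints at [64.95, 7.471, 85.268, -0, 87.261, -4.893], TCP at [206.732, 563.265, 231.292] pointing down, gripper open.
Joint ranges: [-169.43, 169.43], [-51.17, 129.36], [1.28, 143.12], [-76.62, 256.62], [0, 156.53], [-152.29, 152.29]. Speed limits (degrees/s): [136.94, 136.94, 159.86, 180, 180, 180].

INTERFACE

Orientations are given as [roll, pitch, yaw] about the fixed x, y, z axes, in that order (R = Rz(yaw) Ry(pitch) Rx(roll)).
In Python, from bench import r gives the robot as it stands.
- The arm moves only by the shell command python3 -m jog 'ROWS' [OPENING] [FORCE]. ROWS is JSON, a list of rows, each a list of 6 numbers: the shift along the tool's x, y, z normalised to -1 to 1, where 1 is 0.25 m, then the turn, a rotation vector about the tool's x, y, z normalised to -1 to 1, where 1 is pi rad. In form: [[x, y, z, ax, ay, az], ...]. A call has 1 to 10 rows; each row is the pose to reach, as a shift and turn from the pose commanded when the call began, along the tool's axes at that moment, turning the shorter way round; what a row does not reach only later rows make up. A row lasts 1/10 s, in which the tool goes at most 50 mm and 8.59 degrees, less where a joint would pass 70% of its speed; a pose out of reach is approached as far as the arm can. A call with a number of a shift or a turn outside -1 to 1 is refused whole. A call with a gripper value outside its range is refused whole. OPENING is the opening, from 0 (shut) to 1 (fully open), set as the call begins (- or left out, the last holds). The fingers move at their own pace and stop on an object; FORCE is the grip in N (left out, the last holds). Time passes only in rows, so rows that repeat a pose let the fingers close. It gives the time, the measured TCP pose, the force and the opening at its end, in the units of the state.
- r.sense(): the state, without advancing time (a new reading comes with each control period).
- r.snapshot(name): name is "scene" or "top" or "wrist"; returns a dict with "pixels" (420x560x3 uint8, red, green, blue), "intrinsics" (3x3 intrinsics, pixels), "extrinsics" (4x4, takes a point from camera to world coordinates). Camera axes: x right, y down, z forward; pixel columns grow to the right and rows downward; lengths in mm; the calibration is good to about 2 mm. A picture is of the moment at which its call begins. There is no depth.
- r.hand_in(): hands the job in, once; it reports no verdict.
The state is a dict: "time": time; "joint_pos": joint angles; "qd": joint speeds; "joint_efforts": joint torques, N m; "tool_pos": TCP position; "tcp_rot": TCP orientation; "ft_force": force on the tool from outside, world axes, zero at the start; "wrist_torque": the same for the moment, N m; "finger_gap": finger opening in mm.
Only numpy, scipy, OpenCV 4.12 (cv2) and the standard library are available. Lean on these libraries where they do the work, as an engineer would, in place of code of your own. Each camera call takes 0.05 s, during which the arm holds its last target.

## Working session

There is one attempt and no reset: what is moved stays moved. The work goes in short steps, Python scripts to look and compute and a shell command to move; the robot and the scene stay as the last step left them, time stands still between calls to the robot, and variables do not carry over. Pictures are saved under pics/ and viewed, and the job is handed in when it is done.

```bash
ls; mkdir -p pics; cat > h.py <<'E'
import numpy as np, cv2
from scipy.spatial.transform import Rotation as R
from bench import r
def snap(name,fn):
    s=r.snapshot(name); cv2.imwrite('pics/'+fn,s['pixels'][:,:,::-1]); 
    np.savez('pics/'+fn+'.npz',K=s['intrinsics'],T=s['extrinsics'],p=s['pixels']); return s
def ray(s,u,v):
    K=np.array(s['K']);T=np.array(s['T']); d=T[:3,:3]@np.linalg.inv(K)@np.array([u,v,1.]); return T[:3,3],d/np.linalg.norm(d)
def atz(s,u,v,z):
    o,d=ray(s,u,v); return o+d*(z-o[2])/d[2]
def proj(s,P):
    K=np.array(s['K']);T=np.array(s['T']); P=np.atleast_2d(P); c=(P-T[:3,3])@T[:3,:3]; q=c@K.T; return q[:,:2]/q[:,2:]
def load(fn): return np.load('pics/'+fn+'.npz')
E
python3 - <<'E'
from h import *
print(r.sense())
for n in ['scene','top','wrist']:
    s=snap(n,n+'0.png'); print(n,np.round(s['intrinsics'],1).tolist(),np.round(s['extrinsics'],3).tolist())
E
```

```text
pics
{'time': 0.0, 'joint_pos': array([ 6.49501256e+01,  7.51675285e+00,  8.53295267e+01,  1.00788253e-04,
        8.72621553e+01, -4.89395736e+00]), 'qd': array([-0.08453541,  0.02234155,  0.12334254, -0.01516807,  0.06417254,
        0.08908532]), 'joint_efforts': array([-7.85622688e-04, -5.69386697e+01, -5.00556886e+01, -3.50369146e-05,
        1.47166190e-02,  2.78244858e-05]), 'tool_pos': array([206.49611711, 562.75317512, 230.22492331]), 'tcp_rot': array([-1.79891969e+02, -9.35107468e-03,  1.59844069e+02]), 'ft_force': array([ 0.11430132, -0.10259172,  0.44826928]), 'wrist_torque': array([0.05535149, 0.03451696, 0.01914295]), 'finger_gap': 85.28786562932905}
scene [[434.5, 0.0, 275.9], [0.0, 434.5, 212.3], [0.0, 0.0, 1.0]] [[-0.774, 0.432, -0.464, 1165.82], [0.633, 0.549, -0.546, 710.617], [0.019, -0.716, -0.698, 1019.891], [0.0, 0.0, 0.0, 1.0]]
top [[532.5, 0.0, 280.0], [0.0, 532.5, 213.9], [0.0, 0.0, 1.0]] [[0.022, -0.987, 0.159, 304.146], [-1.0, -0.023, -0.004, 22.483], [0.008, -0.159, -0.987, 1751.177], [0.0, 0.0, 0.0, 1.0]]
wrist [[300.6, 0.0, 279.0], [0.0, 300.6, 211.2], [0.0, 0.0, 1.0]] [[0.344, 0.904, 0.255, 141.1], [0.939, -0.331, -0.095, 587.3], [-0.002, 0.272, -0.962, 372.473], [0.0, 0.0, 0.0, 1.0]]
```

View pics/scene0.png

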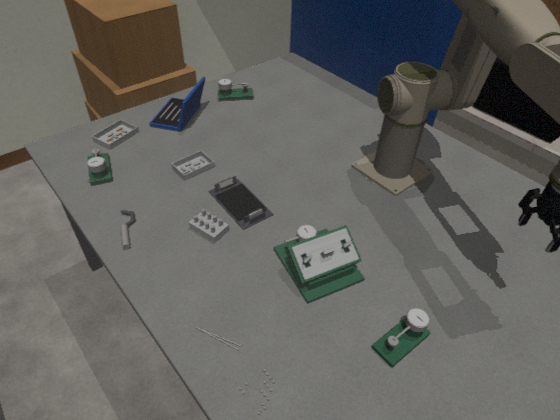

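View pics/top0.png

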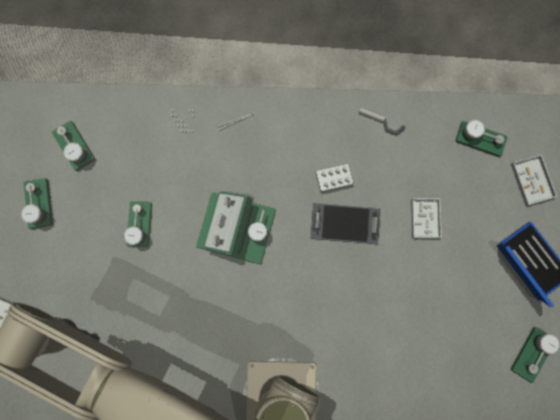

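View pics/wrist0.png

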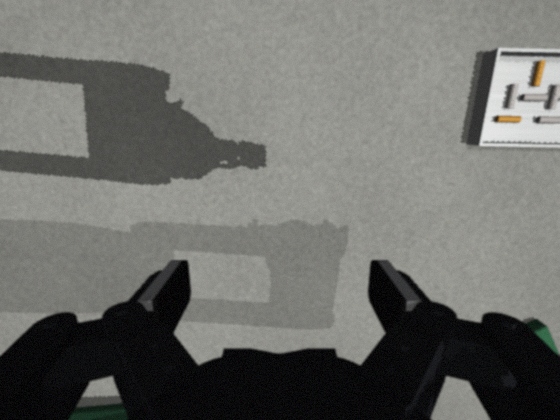

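The top view shows the gearbox around (228,224), the dock around (346,224), the pin block at (335,178) and the tray at (426,218). I'll zoom in on the gearbox and dock.

```bash
python3 - <<'E'
from h import *
a=cv2.imread('pics/top0.png'); cv2.imwrite('pics/top0z.png',cv2.resize(a[180:275,190:390],None,fx=4,fy=4,interpolation=cv2.INTER_CUBIC))
a=cv2.imread('pics/scene0.png'); cv2.imwrite('pics/scene0z.png',cv2.resize(a[165:305,200:380],None,fx=4,fy=4,interpolation=cv2.INTER_CUBIC))
E
```

```text
(no output)
```

View pics/top0z.png

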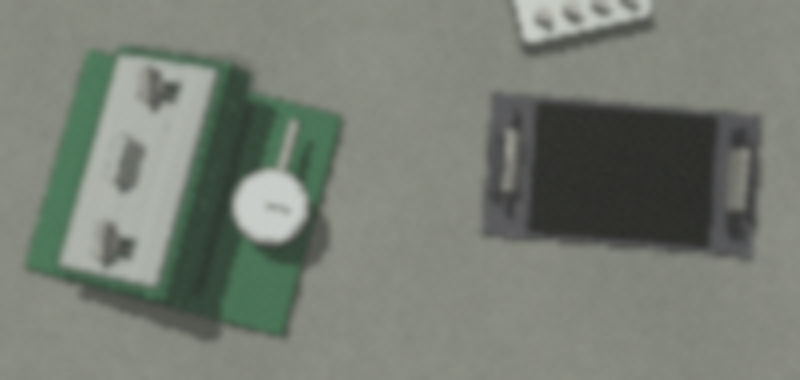

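View pics/scene0z.png

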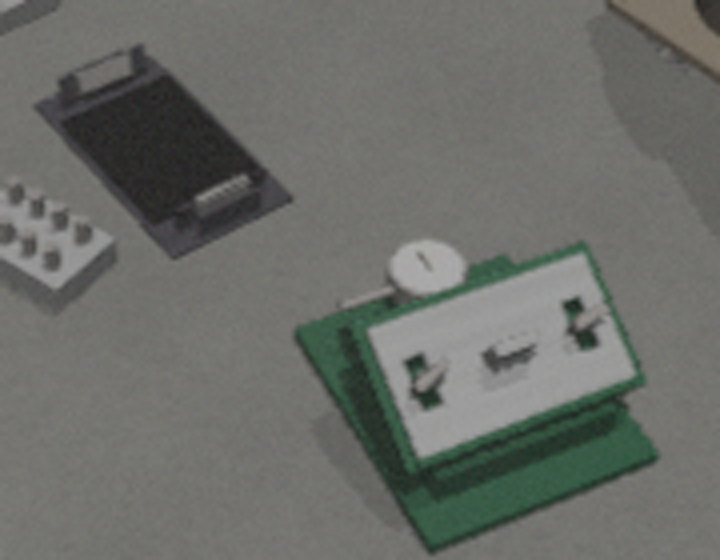

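```bash
cat > fit.py <<'E'
from h import *
from scipy.optimize import least_squares
T=load('top0.png');S=load('scene0.png')
tz=lambda p:(np.array(p)+.5)/4-.5+np.array([190,180]); sz=lambda p:(np.array(p)+.5)/4-.5+np.array([200,165])
Rs=R.from_euler('y',-30,degrees=True).as_matrix() # slope: x up
def cov(x,y,z): return Rs@np.array([x,y,z])+[0,0,85]
obs=[(T,tz(p),np.array(q)) for p,q in [((87,50),(-80,95,14)),((27,270),(-80,-95,14)),((285,335),(140,-95,14)),((343,115),(140,95,14)),
 ((218,70),cov(48,88,5)),((158,285),cov(48,-88,5)),((60,265),cov(-48,-88,5)),((115,55),cov(-48,88,5))]]
obs+=[(S,sz(p),np.array(q)) for p,q in [((655,455),(-80,-95,14)),((432,550),(-80,95,14)),((298,332),(-80+220,95,14)),
 ((418,462),cov(-48,88,5)),((640,380),cov(-48,-88,5)),((583,252),cov(48,-88,5)),((368,325),cov(48,88,5))]]
def pose(v): 
    return R.from_euler('z',v[2]).as_matrix(),np.array([v[0],v[1],0])
def res(v,obs):
    M,t=pose(v); return np.concatenate([proj(s,M@q+t)[0]-p for s,p,q in obs])
if __name__=='__main__':
    print((Rs@[0,0,1]))
    o=atz(T,228,224,50)
    f=least_squares(res,[o[0],o[1],-1.7],args=(obs,),loss='soft_l1'); print(f.x); print(np.round(f.fun.reshape(-1,2),1).tolist())
    od=[(T,tz(p),np.array(q)) for p,q in [((490,93),(60,112.5,6)),((483,235),(-60,112.5,6)),((752,260),(-60,-112.5,6)),((763,115),(60,-112.5,6))]]
    od+=[(S,sz(p),np.array(q)) for p,q in [((36,104),(60,-112.5,6)),((175,258),(60,112.5,6)),((293,198),(-60,112.5,6))]]
    o=atz(T,346,224,10)
    g=least_squares(res,[o[0],o[1],0],args=(od,),loss='soft_l1'); print(g.x); print(np.round(g.fun.reshape(-1,2),1).tolist())
E
python3 fit.py
```

```text
[-0.5        0.         0.8660254]
[542.19466884 191.12406305  -1.79907009]
[[-1.0, -0.2], [-1.6, 0.0], [-0.9, 0.6], [-0.8, -0.2], [-1.5, -0.1], [-1.3, 0.5], [-0.7, 0.4], [0.3, 0.2], [0.8, -1.0], [-0.9, -0.8], [-2.3, -1.0], [-0.3, -0.6], [-1.8, -1.6], [-1.1, -0.3], [-1.2, 1.1]]
[ 5.57931891e+02 -1.99802987e+02 -6.06841559e-02]
[[-0.1, 0.2], [-1.0, 0.4], [-0.2, -0.1], [-1.0, 0.3], [-1.1, -0.3], [-1.1, -0.7], [-0.2, -0.6]]
```

```bash
cat >> h.py <<'E'
G=np.array([542.2,191.1,-1.799]); D=np.array([557.9,-199.8,-0.0607])
Rs=R.from_euler('y',-30,degrees=True).as_matrix()
def cover_frame(g=None):
    g=G if g is None else g
    return R.from_euler('z',g[2]).as_matrix()@Rs, np.array([g[0],g[1],85.])
def tool_on(C,ang=0,flip=True):
    s=-1 if flip else 1
    M=np.column_stack([s*C[:,1],s*C[:,0],-C[:,2]])
    return M@R.from_euler('z',-ang).as_matrix()   # ang = anticlockwise about normal (rad)
def row(p,Rm,quiet=False):
    s=r.sense(); p0=np.array(s['tool_pos']); R0=R.from_euler('xyz',s['tcp_rot'],degrees=True).as_matrix()
    d=R0.T@(np.array(p)-p0); w=R.from_matrix(R0.T@Rm).as_rotvec()
    print('row',np.round(np.r_[d/250,w/np.pi],4).tolist(),'dist',round(np.linalg.norm(d),1),'deg',round(np.degrees(np.linalg.norm(w)),1))
def wristang(p,Rm,fore):
    # fore: assumed J2+J3
    j1=np.degrees(np.arctan2(*(np.array(p)-0*Rm[:,2])[[1,0]]))
    w=np.array(p)-150*Rm[:,2]; j1=np.degrees(np.arctan2(w[1],w[0]))
    W=(R.from_euler('z',j1,degrees=True).as_matrix()@R.from_euler('y',fore,degrees=True).as_matrix()).T@Rm
    e=R.from_matrix(W).as_euler('ZYZ',degrees=True); return j1,e
E
python3 - <<'E'
from h import *
C,t=cover_frame()
s=r.sense()
print(wristang(s['tool_pos'],R.from_euler('xyz',s['tcp_rot'],degrees=True).as_matrix(),92.8))
for flip in (0,1):
  for q in (0,1.45):
    for f in (90,110,130):
      for y in(64,-64):
        print(flip,q,f,y,np.round(wristang(t+C@[0,y,10],tool_on(C,q,flip),f)[1],0))
C2,t2=cover_frame()
E
```

```text
(np.float64(69.84599952257174), array([6.35969536e-03, 8.72839979e+01, 9.00041455e+01]))
0 0 90 64 [ -25.  107. -148.]
0 0 90 -64 [ -23.  110. -141.]
0 0 110 64 [ -24.   89. -140.]
0 0 110 -64 [ -22.   91. -134.]
0 0 130 64 [ -26.   70. -132.]
0 0 130 -64 [ -23.   73. -126.]
0 1.45 90 64 [-25. 107. 128.]
0 1.45 90 -64 [-23. 110. 136.]
0 1.45 110 64 [-24.  89. 137.]
0 1.45 110 -64 [-22.  91. 143.]
0 1.45 130 64 [-26.  70. 145.]
0 1.45 130 -64 [-23.  73. 151.]
1 0 90 64 [-25. 107.  32.]
1 0 90 -64 [-23. 110.  39.]
1 0 110 64 [-24.  89.  40.]
1 0 110 -64 [-22.  91.  46.]
1 0 130 64 [-26.  70.  48.]
1 0 130 -64 [-23.  73.  54.]
1 1.45 90 64 [-25. 107. -52.]
1 1.45 90 -64 [-23. 110. -44.]
1 1.45 110 64 [-24.  89. -43.]
1 1.45 110 -64 [-22.  91. -37.]
1 1.45 130 64 [-26.  70. -35.]
1 1.45 130 -64 [-23.  73. -29.]
```

```bash
python3 - <<'E'
from h import *
C,t=cover_frame()
row(t+C@[0,0,150],tool_on(C)); 
E
```

```text
row [-1.7358, -0.6355, 0.0629, 0.166, -0.0104, -0.0384] dist 462.4 deg 30.7
```

```bash
python3 -m jog '[[-0.87,-0.32,0,0,0,0],[-0.87,-0.32,0,0,0,0],[-0.87,-0.32,0,0,0,0],[-0.87,-0.32,0,0,0,0],[-0.87,-0.32,0,0,0,0],[-0.87,-0.32,0,0,0,0],[-0.87,-0.32,0,0,0,0],[-0.87,-0.32,0,0,0,0]]' 0.3; python3 - <<'E'
from h import *
C,t=cover_frame()
row(t+C@[0,0,150],tool_on(C)); 
E
```

```text
time: 0.95
tool_pos: [382.5, 413.8, 231.1]
tcp_rot: [-180.0, -0.0, 159.9]
ft_force: [-0.5, -0.5, 0.7]
finger_gap: 25.4
row [-0.8693, -0.3189, 0.0641, 0.1664, -0.0105, -0.0382] dist 232.0 deg 30.8
```

```bash
python3 -m jog '[[-0.87,-0.32,0.064,0.166,-0.01,-0.038],[-0.87,-0.32,0.064,0.166,-0.01,-0.038],[-0.87,-0.32,0.064,0.166,-0.01,-0.038],[-0.87,-0.32,0.064,0.166,-0.01,-0.038],[-0.87,-0.32,0.064,0.166,-0.01,-0.038],[-0.87,-0.32,0.064,0.166,-0.01,-0.038],[-0.87,-0.32,0.064,0.166,-0.01,-0.038],[-0.87,-0.32,0.064,0.166,-0.01,-0.038]]'; python3 - <<'E'
from h import *
C,t=cover_frame()
row(t+C@[0,0,150],tool_on(C)); print(r.sense()['joint_pos'])
snap('wrist','w1.png')
E
```

```text
time: 1.75
tool_pos: [559.0, 264.7, 215.7]
tcp_rot: [-150.1, -0.0, 166.9]
ft_force: [-0.1, 0.0, -0.2]
finger_gap: 25.6
row [-0.001, -0.0004, 0.0037, 0.0007, -0.0001, 0.0001] dist 1.0 deg 0.1
[ 32.4094722   31.98769343  61.91817593 -21.42548221 107.17754397
 -47.08447067]
```

View pics/w1.png

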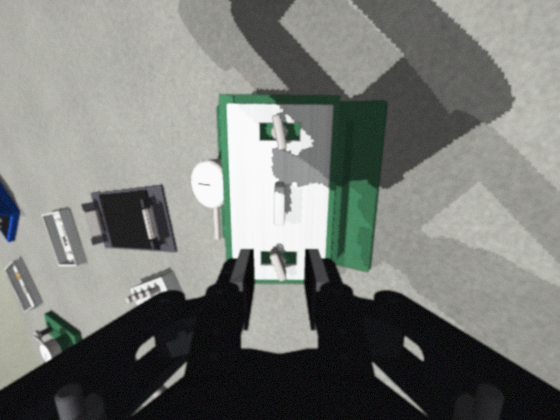

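```bash
python3 - <<'E'
from h import *
a=cv2.imread('pics/w1.png'); cv2.imwrite('pics/w1z.png',cv2.resize(a[85:295,190:400],None,fx=2.8,fy=2.8,interpolation=cv2.INTER_CUBIC))
w=load('w1.png'); C,t=cover_frame()
for n,q in dict(c1=(48,-88,5),c2=(-48,-88,5),c3=(48,88,5),c4=(-48,88,5),h=(0,0,35),a=(0,64,27),b=(0,-64,27)).items(): print(n,np.round(proj(w,t+C@np.array(q))[0],1), np.round((proj(w,t+C@np.array(q))[0]-[190,85]+.5)*2.8-.5))
E
```

```text
c1 [225.  105.5] [99. 58.]
c2 [330.9 105.6] [395.  59.]
c3 [232.9 280.2] [121. 547.]
c4 [322.9 280.2] [373. 547.]
h [277.9 207.9] [247. 345.]
a [277.9 269.2] [247. 517.]
b [277.9 133.5] [247. 137.]
```

View pics/w1z.png

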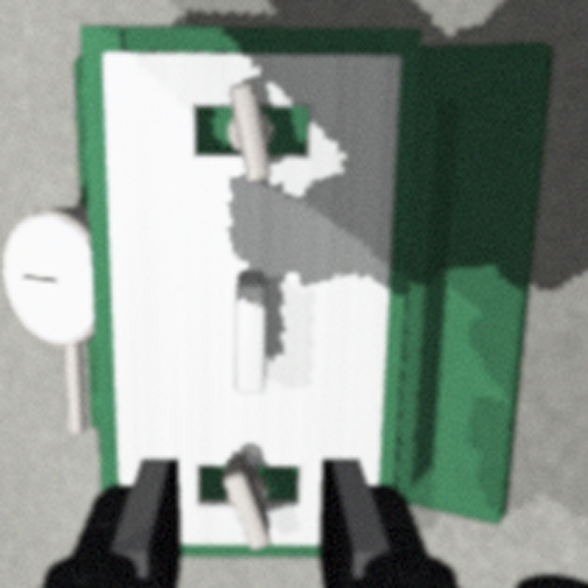

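```bash
python3 - <<'E'
from h import *
from scipy.optimize import least_squares
w=load('w1.png'); wz=lambda p:(np.array(p,float)+.5)/2.8-.5+np.array([190,85])
def incov(v,p,h):
    C,t=cover_frame(v); o,d=ray(w,*wz(p)); n=C[:,2]; k=((t+n*h-o)@n)/(d@n); return C.T@(o+k*d-t)
def res(v):
    f=lambda p:incov(v,p,5)
    a=f((102,53));b=f((401,55));c=f((383,460));d=f((119,485));e=f((200,545));g=f((300,545))
    return [a[0]-48,a[1]+88,b[0]+48,b[1]+88,c[0]+48,d[0]-48,e[1]-88,g[1]-88]
f=least_squares(res,G); print(f.x,np.round(f.fun,1))
for n,(p,q) in dict(b=((240,87),(258,178)),a=((228,480),(262,545))).items():
    A=incov(f.x,p,27);B=incov(f.x,q,27);v=A-B
    ang=np.degrees(np.arctan2(v[1],v[0])); print(n,np.round(A,1),np.round(B,1),np.round((A+B)/2,1),np.linalg.norm(v),'cw',-ang,'q',1.45+np.radians(ang))
print(incov(f.x,(250,345),35))
E
```

```text
[541.22228529 192.91351007  -1.80118046] [ 0.3 -0.1 -0.1  0.2 -0.8  0.8 -0.  -0.1]
b [  3.6 -77.1  27. ] [ -1.9 -50.3  27. ] [  0.9 -63.7  27. ] 27.404635683206784 cw 78.28248910734364 q 0.08371281842025668
a [ 7.8 51.2 27. ] [-4.  75.9 27. ] [ 1.9 63.6 27. ] 27.39212777063444 cw 64.4473615795818 q 0.325181346213004
[ 0.40843447  1.10182382 35.        ]
```

```bash
sed -i 's/^G=np.array([^;]*;/G=np.array([541.2,192.9,-1.8012]);/' h.py; python3 - <<'E'
from h import *
C,t=cover_frame()
row(t+C@[0.5,64,50],tool_on(C,np.radians(25)))
E
```

```text
row [-0.2516, 0.0018, 0.4019, 0.0007, 0.0006, -0.1381] dist 118.6 deg 24.9
```

```bash
python3 -m jog '[[-0.252,0.002,0.3,0,0,-0.1],[-0.252,0.002,0.402,0,0,-0.138],[-0.252,0.002,0.402,0,0,-0.138],[-0.252,0.002,0.402,0,0,-0.138],[-0.252,0.002,0.402,0,0,-0.138]]' 0.3; python3 - <<'E'
from h import *
C,t=cover_frame()
row(t+C@[0.5,64,8.5],tool_on(C,np.radians(25)));print(r.sense()['joint_pos'])
snap('wrist','w2.png')
E
```

```text
time: 2.3
tool_pos: [609.5, 201.6, 129.0]
tcp_rot: [-152.4, -12.0, -171.5]
ft_force: [0.7, 0.3, 0.8]
finger_gap: 25.5
row [0.001, 0.0029, 0.1666, 0.0005, 0.0005, -0.0018] dist 41.7 deg 0.3
[ 26.28888998  36.68597007  64.60634635 -22.87148719  98.07028499
 -74.53350911]
```

View pics/w2.png

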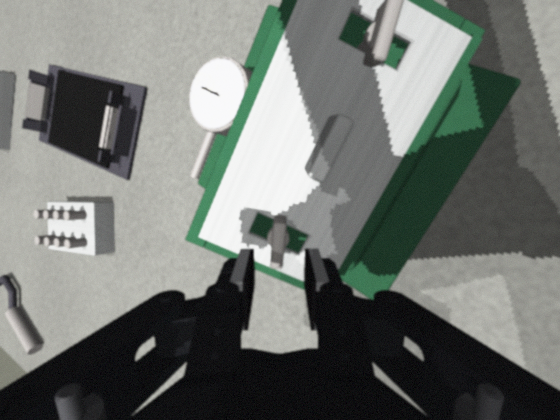

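The blade, at columns 272–287 and rows 215–265, sits between the fingers (midline about 280) and runs parallel to them. I'll descend and close.

```bash
python3 -m jog '[[0.001,0.002,0.08,0,0,0],[0.001,0.002,0.14,0,0,0],[0.001,0.002,0.165,0,0,0],[0.001,0.002,0.165,0,0,0]]' 0.3; python3 -m jog '[[0,0,0,0,0,0],[0,0,0,0,0,0],[0,0,0,0,0,0],[0,0,0,0,0,0]]' 0 40;  python3 - <<'E'
from h import *
C,t=cover_frame()
s=r.sense(); print(C.T@(s['tool_pos']-t),s['ft_force'],s['wrist_torque'],s['finger_gap'])
snap('wrist','w3.png')
E
```

```text
time: 2.75
tool_pos: [604.1, 180.7, 91.5]
tcp_rot: [-152.4, -12.2, -171.3]
ft_force: [-0.9, 0.1, 0.4]
finger_gap: 25.6
time: 3.15
tool_pos: [605.2, 180.7, 93.0]
tcp_rot: [-152.4, -12.1, -171.3]
ft_force: [-3.3, -4.2, 5.7]
finger_gap: 10.1
[ 1.5747586  65.09061799  8.29887329] [-3.3308599  -4.15823793  5.68111635] [-0.68083127  0.38636659 -0.18835444] 10.112394894040424
```

View pics/w3.png

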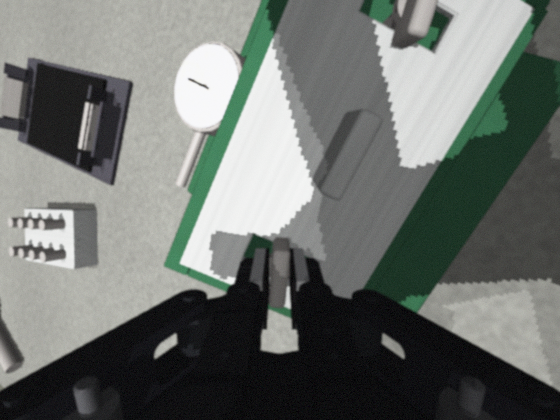

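```bash
python3 -m jog '[[0,0,0,0,0,0],[0,0,0,0,0,0]]' 0 40;  python3 - <<'E'
from h import *
C,t=cover_frame()
s=r.sense(); print(C.T@(s['tool_pos']-t),C.T@s['ft_force'],s['finger_gap'])
E
```

```text
time: 3.4
tool_pos: [605.2, 180.7, 92.9]
tcp_rot: [-152.4, -12.1, -171.3]
ft_force: [-2.2, -3.5, 5.6]
finger_gap: 10.0
[ 1.57705571 65.06024424  8.25226651] [ 6.1876027  -1.37270137  2.92936125] 10.038728887385819
```

```bash
python3 - <<'E'
from h import *
C,t=cover_frame()
row(t+C@[2.0,65,8.3],tool_on(C,np.radians(90)))
E
python3 -m jog '[[-0.003,-0.003,0,0,0,-0.045],[-0.003,-0.003,0,0,0,-0.09],[-0.003,-0.003,0,0,0,-0.135],[-0.003,-0.003,0,0,0,-0.18]]';python3 - <<'E'
from h import *
C,t=cover_frame()
s=r.sense(); print(C.T@(s['tool_pos']-t),C.T@s['ft_force'],C.T@s['wrist_torque'],s['finger_gap'])
row(t+C@[2.0,65,8.3],tool_on(C,np.radians(90)))
snap('wrist','w4.png')
E
```

```text
row [0.0009, -0.0014, -0.0002, 0.0001, 0.0005, -0.362] dist 0.4 deg 65.2
time: 3.8
tool_pos: [605.2, 180.8, 92.9]
tcp_rot: [-162.9, -24.9, -139.4]
ft_force: [-6.1, -0.9, 6.5]
finger_gap: 10.1
[ 1.50197202 65.08444312  8.22442037] [ 5.21040298 -5.69190992  4.48049264] [-0.99747907 -0.54500851 -0.06795361] 10.085269768461274
row [0.0019, -0.0008, -0.0003, 0.0005, 0.0004, -0.1799] dist 0.5 deg 32.4
```

View pics/w4.png

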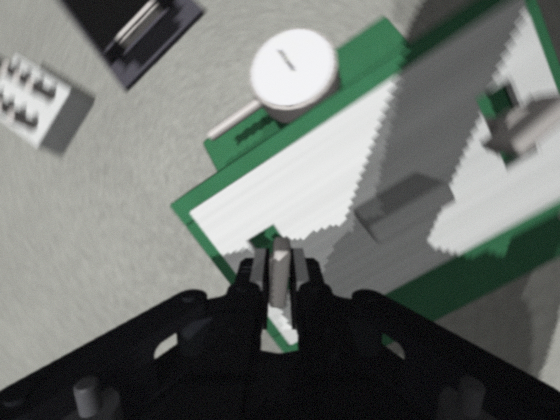

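The wing, seen at (280,270) between the fingers, turns with the gripper. I'll carry on to the stop.

```bash

python3 -m jog '[[0.002,0,0,0,0,-0.045],[0.002,0,0,0,0,-0.09],[0.002,0,0,0,0,-0.135],[0.002,0,0,0,0,-0.17],[0.002,0,0,0,0,-0.185],[0.002,0,0,0,0,-0.185]]';python3 - <<'E'
from h import *
C,t=cover_frame()
s=r.sense(); print(C.T@(s['tool_pos']-t),C.T@s['ft_force'],C.T@s['wrist_torque'],s['finger_gap'],s['joint_pos'])
row(t+C@[2.0,65,8.3],tool_on(C,np.radians(90)))
snap('wrist','w5.png')
E
```

```text
time: 4.45
tool_pos: [605.0, 180.8, 92.9]
tcp_rot: [179.6, -29.9, -102.4]
ft_force: [-4.9, 1.3, 4.4]
finger_gap: 10.1
[ 1.51542426 64.91776917  8.21757793] [ 2.09555614 -5.07246902  3.90474533] [-0.86678184 -0.28176609  0.02166747] 10.081598008214472 [  24.96912007   36.54038066   68.76000504  -23.08615385   93.93251495
 -140.17996767]
row [0.0019, -0.0003, -0.0003, 0.0002, 0.0007, 0.0039] dist 0.5 deg 0.7
```

View pics/w5.png

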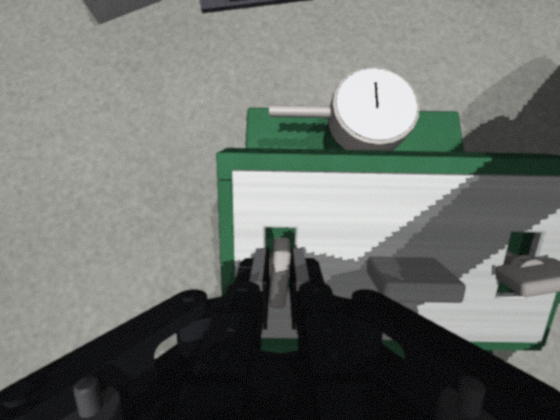

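```bash

python3 -m jog '[[0,0,0,0,0,-0.015],[0,0,0,0,0,-0.03],[0,0,0,0,0,-0.03]]';python3 - <<'E'
from h import *
C,t=cover_frame()
s=r.sense(); print(C.T@(s['tool_pos']-t),C.T@s['ft_force'],C.T@s['wrist_torque'],s['finger_gap'],s['joint_pos'][5])
row(t+C@[2.0,65,8.3],tool_on(C,np.radians(90)))
E
python3 -m jog '[[0,0,0,0,0,0.025],[0,0,0,0,0,0.025],[0,0,0,0,0,0.025],[0,0,0,0,0,0.025]]' 0.3
python3 - <<'E'
from h import *
C,t=cover_frame()
snap('wrist','w6.png')
row(t+C@[2.0,65,60],tool_on(C,np.radians(90)))
E
```

```text
time: 4.8
tool_pos: [605.0, 180.8, 92.9]
tcp_rot: [176.5, -29.7, -96.2]
ft_force: [-4.9, 0.4, 4.7]
finger_gap: 10.0
[ 1.52779339 64.87506956  8.1935931 ] [ 3.01061759 -4.85852753  3.71927626] [-0.90692433 -0.31832915 -0.04683304] 9.976544509511486 -145.56609562532535
row [0.0019, -0.0003, -0.0004, 0.0002, 0.0007, 0.0339] dist 0.5 deg 6.1
time: 5.2
tool_pos: [605.5, 180.2, 92.3]
tcp_rot: [179.1, -29.9, -101.4]
ft_force: [0.2, 0.7, -0.4]
finger_gap: 26.0
row [0.0008, 0.0021, -0.2101, -0.0, 0.0006, 0.0087] dist 52.5 deg 1.6
```

View pics/w6.png

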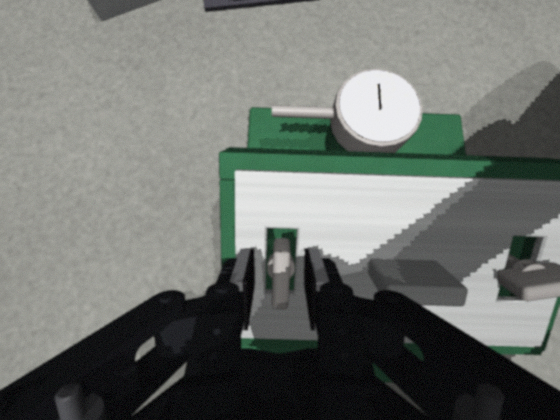

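```bash

python3 -m jog '[[0,0,-0.1,0,0,0],[0,0,-0.21,0,0,0],[0,0,-0.21,0,0,0],[0,0,-0.21,0,0,0]]' 0.3
python3 - <<'E'
from h import *
C,t=cover_frame()
snap('wrist','w6b.png')
row(t+C@[1.5,-64,60],tool_on(C,np.radians(11.7)))
E
```

```text
time: 5.65
tool_pos: [612.0, 206.0, 138.4]
tcp_rot: [179.2, -29.8, -101.5]
ft_force: [-0.7, 0.8, -1.0]
finger_gap: 26.0
row [-0.0149, 0.5173, -0.0025, 0.0004, 0.0003, 0.4435] dist 129.4 deg 79.8
```

View pics/w6b.png

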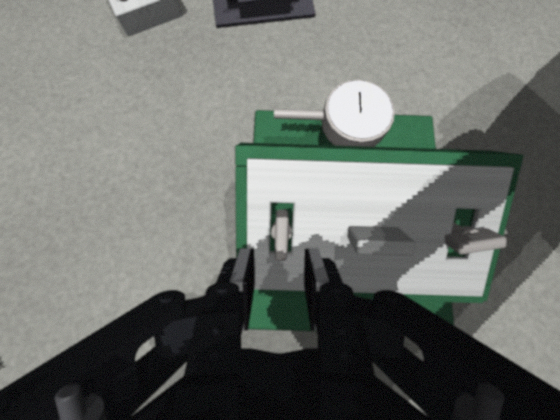

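Screw_a's wing, (283,208)–(282,258), now lies along its slot. Next is screw_b.

```bash

python3 -m jog '[[-0.015,0.2,0,0,0,0.045],[-0.015,0.35,0,0,0,0.09],[-0.015,0.517,0,0,0,0.135],[-0.015,0.517,0,0,0,0.18],[-0.015,0.517,0,0,0,0.225],[-0.015,0.517,0,0,0,0.27],[-0.015,0.517,0,0,0,0.315],[-0.015,0.517,0,0,0,0.36],[-0.015,0.517,0,0,0,0.405],[-0.015,0.517,0,0,0,0.4435]]'
python3 -m jog '[[0,0,0,0,0,0],[0,0,0,0,0,0]]'
python3 - <<'E'
from h import *
C,t=cover_frame()
snap('wrist','w7.png')
row(t+C@[1.5,-64,8.5],tool_on(C,np.radians(11.7)))
E
```

```text
time: 6.7
tool_pos: [484.8, 234.3, 136.2]
tcp_rot: [-150.5, -5.8, 176.6]
ft_force: [-1.4, 0.5, 0.4]
finger_gap: 25.7
time: 6.9
tool_pos: [485.1, 234.7, 136.7]
tcp_rot: [-150.6, -6.0, 177.1]
ft_force: [1.1, 0.0, 0.3]
finger_gap: 25.3
row [-0.0007, 0.0005, 0.2021, 0.0002, -0.0003, 0.001] dist 50.5 deg 0.2
```

View pics/w7.png

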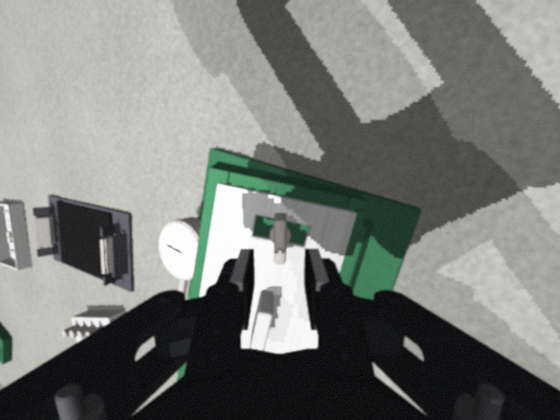

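The blade (280,238) is centred and vertical. I'll descend, grip and check.

```bash
python3 -m jog '[[0,0,0.1,0,0,0],[0,0,0.17,0,0,0],[0,0,0.201,0,0,0],[0,0,0.201,0,0,0]]' 0.3; python3 -m jog '[[0,0,0,0,0,0],[0,0,0,0,0,0],[0,0,0,0,0,0],[0,0,0,0,0,0]]' 0 40;  python3 - <<'E'
from h import *
C,t=cover_frame()
s=r.sense(); print(C.T@(s['tool_pos']-t),C.T@s['ft_force'],s['finger_gap'])
row(t+C@[1.5,-64,8.5],tool_on(C,np.radians(90)))
E
```

```text
time: 7.35
tool_pos: [479.0, 210.0, 93.0]
tcp_rot: [-150.5, -6.0, 177.0]
ft_force: [-0.2, 0.3, -0.3]
finger_gap: 25.7
time: 7.75
tool_pos: [480.1, 211.4, 94.6]
tcp_rot: [-150.6, -5.8, 177.0]
ft_force: [-1.4, 0.3, 0.3]
finger_gap: 9.6
[  1.24319109 -63.69141035  10.37832973] [ 0.13506251 -1.43674291  0.25441349] 9.58993123406631
row [0.0014, -0.0008, 0.0075, 0.0003, 0.0007, -0.4352] dist 1.9 deg 78.3
```

```bash

python3 -m jog '[[0,0,0,0,0,-0.045],[0,0,0,0,0,-0.09],[0,0,0,0,0,-0.135],[0,0,0,0,0,-0.18],[0,0,0,0,0,-0.225],[0,0,0,0,0,-0.27],[0,0,0,0,0,-0.315],[0,0,0,0,0,-0.36],[0,0,0,0,0,-0.405],[0,0,0,0,0,-0.44]]';python3 - <<'E'
from h import *
C,t=cover_frame()
s=r.sense(); print(C.T@(s['tool_pos']-t),C.T@s['ft_force'],C.T@s['wrist_torque'],s['finger_gap'],s['joint_pos'])
row(t+C@[1.5,-64,8.5],tool_on(C,np.radians(90)))
snap('wrist','w8.png')
E
```

```text
time: 8.75
tool_pos: [480.5, 211.0, 94.8]
tcp_rot: [179.4, -29.9, -101.9]
ft_force: [0.8, -0.6, -0.5]
finger_gap: 9.7
[  1.6010183  -63.19970935  10.39946278] [ 0.03237999  0.92569057 -0.64330147] [ 0.11182776  0.12905748 -0.07464299] 9.659858437100745 [  32.13698475   23.67028872   86.09019109  -20.57683917   92.27326161
 -132.61097911]
row [-0.0005, 0.0032, 0.0076, -0.0004, 0.0006, 0.0064] dist 2.1 deg 1.2
```

View pics/w8.png

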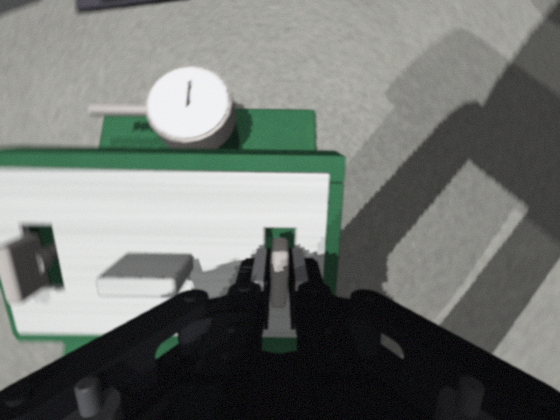

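A little further to reach the stop, then release, back to straight, and lift.

```bash

python3 -m jog '[[0,0,0,0,0,-0.015],[0,0,0,0,0,-0.03],[0,0,0,0,0,-0.03]]';python3 - <<'E'
from h import *
C,t=cover_frame()
s=r.sense(); print(C.T@s['ft_force'],C.T@s['wrist_torque'],s['joint_pos'][5])
E
python3 -m jog '[[0,0,0,0,0,0.025],[0,0,0,0,0,0.025],[0,0,0,0,0,0.025],[0,0,0,0,0,0.025]]' 0.3
python3 -m jog '[[0,0,-0.1,0,0,0],[0,0,-0.21,0,0,0],[0,0,-0.21,0,0,0],[0,0,-0.21,0,0,0]]' 0.3
python3 - <<'E'
from h import *
C,t=cover_frame()
snap('wrist','w9.png')
row(t+C@[0,-0,60],tool_on(C,0))
E
```

```text
time: 9.1
tool_pos: [480.6, 211.0, 94.8]
tcp_rot: [176.5, -29.7, -96.1]
ft_force: [1.3, -0.4, 1.5]
finger_gap: 9.5
[0.82005715 1.35859012 1.24534326] [ 0.33158148 -0.00448657 -0.13415548] -137.60749956839092
time: 9.5
tool_pos: [479.9, 211.0, 94.2]
tcp_rot: [179.0, -29.9, -101.1]
ft_force: [0.2, -0.2, -0.6]
finger_gap: 25.6
time: 9.9
tool_pos: [486.3, 236.9, 140.0]
tcp_rot: [179.0, -29.8, -101.2]
ft_force: [0.2, -1.0, -0.6]
finger_gap: 25.7
row [0.0021, -0.256, 0.0064, 0.0004, 0.0002, 0.5099] dist 64.0 deg 91.8
```

View pics/w9.png

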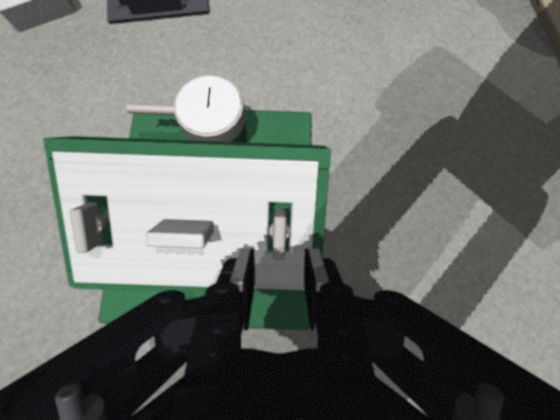

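```bash

python3 -m jog '[[0.002,-0.13,0,0,0,0.045],[0.002,-0.256,0,0,0,0.09],[0.002,-0.256,0.006,0,0,0.135],[0.002,-0.256,0.006,0,0,0.18],[0.002,-0.256,0.006,0,0,0.225],[0.002,-0.256,0.006,0,0,0.27],[0.002,-0.256,0.006,0,0,0.315],[0.002,-0.256,0.006,0,0,0.36],[0.002,-0.256,0.006,0,0,0.405],[0.002,-0.256,0.006,0,0,0.45]]'
python3 -m jog '[[0,0,0,0,0,0.045],[0,0,0,0,0,0.06],[0,0,0,0,0,0.06],[0,0,0,0,0,0.06]]'
python3 - <<'E'
from h import *
C,t=cover_frame()
snap('wrist','w10.png')
row(t+C@[0.5,0,8.5],tool_on(C,0)); print(r.sense()['joint_pos'])
E
```

```text
time: 10.95
tool_pos: [547.4, 221.4, 136.0]
tcp_rot: [-150.4, -5.3, 175.8]
ft_force: [-0.0, -0.2, 0.3]
finger_gap: 25.5
time: 11.35
tool_pos: [547.7, 221.7, 136.6]
tcp_rot: [-150.0, -0.1, 166.8]
ft_force: [-0.3, 0.0, 0.1]
finger_gap: 25.8
row [-0.0008, -0.0014, 0.205, 0.0002, -0.0003, 0.0004] dist 51.2 deg 0.1
[ 29.96639288  30.09261684  72.91733537 -21.5404482   97.97405579
 -45.91503935]
```

View pics/w10.png

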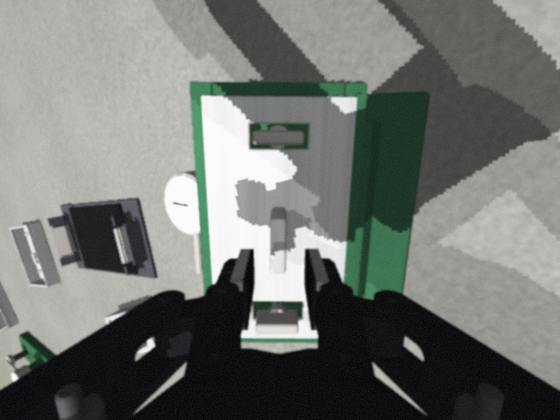

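```bash
python3 -m jog '[[0,-0.001,0.1,0,0,0],[0,-0.001,0.17,0,0,0],[0,-0.001,0.203,0,0,0],[0,-0.001,0.203,0,0,0]]' 0.3; python3 -m jog '[[0,0,0,0,0,0],[0,0,0,0,0,0],[0,0,0,0,0,0],[0,0,0,0,0,0],[0,0,0,0,0,0]]' 0 90;  python3 - <<'E'
from h import *
C,t=cover_frame()
s=r.sense(); print(C.T@(s['tool_pos']-t),C.T@s['ft_force'],s['finger_gap'])
E
```

```text
time: 11.8
tool_pos: [541.4, 196.5, 92.4]
tcp_rot: [-150.0, -0.1, 166.8]
ft_force: [0.1, -0.4, 0.1]
finger_gap: 25.7
time: 12.3
tool_pos: [542.9, 197.4, 95.0]
tcp_rot: [-150.1, 0.1, 166.7]
ft_force: [-3.4, -4.6, 5.2]
finger_gap: 7.6
[ 0.84680318  0.59021351 11.00610024] [ 7.1023201  -2.25586208  1.85489505] 7.629118885182752
```

```bash
python3 - <<'E'
from h import *
snap('wrist','w11.png')
E
```

```text
(no output)
```

View pics/w11.png

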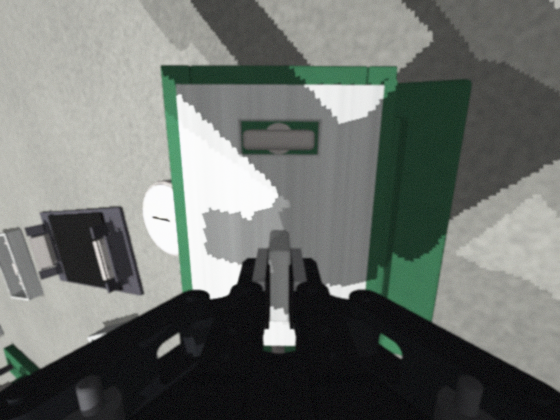

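```bash
python3 -m jog '[[0,0,-0.02,0,0,0],[0,0,-0.04,0,0,0],[0,0,-0.06,0,0,0],[0,0,-0.08,0,0,0],[0,0,-0.1,0,0,0],[0,0,-0.12,0,0,0],[0,0,-0.14,0,0,0],[0,0,-0.16,0,0,0]]';  python3 - <<'E'
from h import *
C,t=cover_frame()
s=r.sense(); print(C.T@(s['tool_pos']-t),s['ft_force'],s['finger_gap'])
snap('wrist','w12.png')
E
```

```text
time: 13.15
tool_pos: [547.0, 217.2, 128.7]
tcp_rot: [-150.1, 0.0, 166.8]
ft_force: [0.5, 0.3, -3.9]
finger_gap: 8.2
[ 0.25685163  0.13983139 50.36873709] [ 0.45449875  0.3310475  -3.90024757] 8.179840081684118
```

View pics/w12.png

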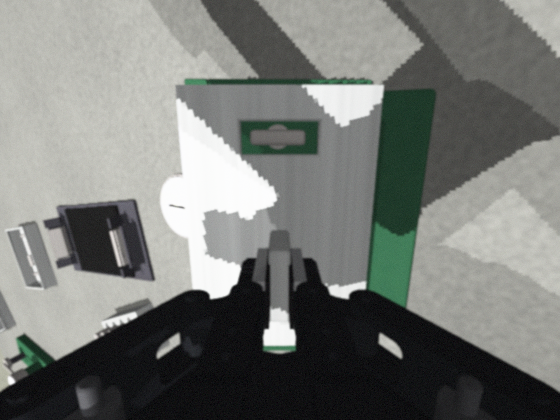

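```bash
python3 - <<'E'
from h import *
a=cv2.imread('pics/w12.png')[185:295,40:165]; b=cv2.imread('pics/w1.png')[170:265,70:190]
a=cv2.resize(a,(500,440),interpolation=cv2.INTER_CUBIC); b=cv2.resize(b,(480,380),interpolation=cv2.INTER_CUBIC)
cv2.imwrite('pics/d12.png',a);cv2.imwrite('pics/d1.png',b)
for f,o in (('w12.png',(40,185)),('w1.png',(70,170))):
    w=load(f); M=R.from_euler('z',D[2]).as_matrix()
    for q in [(60,112.5,6),(60,-112.5,6),(-60,-112.5,6),(-60,112.5,6)]: print(f,q,np.round((proj(w,M@q+[D[0],D[1],0])[0]-o+.5)*4-.5))
E
```

```text
w12.png (60, 112.5, 6) [447. 387.]
w12.png (60, -112.5, 6) [135. 342.]
w12.png (-60, -112.5, 6) [60. 86.]
w12.png (-60, 112.5, 6) [367.  62.]
w1.png (60, 112.5, 6) [419. 331.]
w1.png (60, -112.5, 6) [136. 312.]
w1.png (-60, -112.5, 6) [77. 93.]
w1.png (-60, 112.5, 6) [360.  62.]
```

View pics/d12.png

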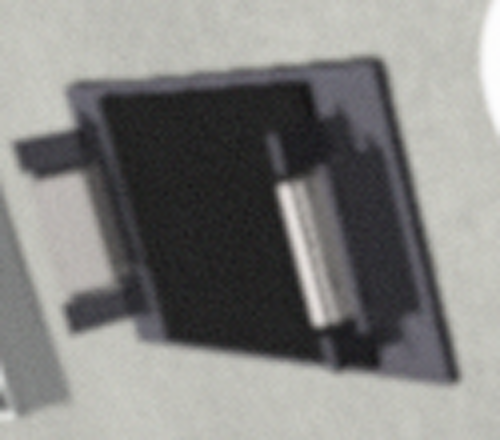

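View pics/d1.png

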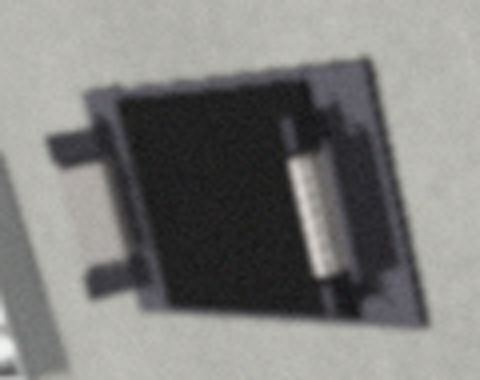

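```bash
python3 - <<'E'
from fit import *
zz=lambda p,o:(np.array(p)+.5)/4-.5+np.array(o)
qs=[(60,112.5,6),(60,-112.5,6),(-60,-112.5,6),(-60,112.5,6)]
W12=load('w12.png');W1=load('w1.png')
ow=[(W12,zz(p,(40,185)),np.array(q)) for p,q in zip([(455,381),(138,337),(68,83),(381,58)],qs)]
o1=[(W1,zz(p,(70,170)),np.array(q)) for p,q in zip([(428,326),(140,308),(84,90),(371,58)],qs)]
ot=[(T,tz(p),np.array(q)) for p,q in [((490,93),(60,112.5,6)),((483,235),(-60,112.5,6)),((752,260),(-60,-112.5,6)),((763,115),(60,-112.5,6))]]
os_=[(S,sz(p),np.array(q)) for p,q in [((36,104),(60,-112.5,6)),((175,258),(60,112.5,6)),((293,198),(-60,112.5,6))]]
for n,o in dict(w12=ow,w1=o1,w=ow+o1,top=ot,scene=os_,all=ow+o1+ot+os_).items():
    g=least_squares(res,[558,-200,-.06],args=(o,)); print(n,np.round(g.x,4),np.round(np.abs(g.fun).max(),2))
E
```

```text
w12 [ 5.562877e+02 -1.931957e+02 -6.400000e-02] 0.94
w1 [ 5.564664e+02 -1.930263e+02 -6.260000e-02] 0.58
w [ 5.563610e+02 -1.931219e+02 -6.340000e-02] 0.95
top [ 5.587124e+02 -2.017557e+02 -6.290000e-02] 0.52
scene [ 5.570440e+02 -1.961368e+02 -6.420000e-02] 0.59
all [ 5.568781e+02 -1.956959e+02 -6.330000e-02] 2.32
```

```bash
sed -i 's/D=np.array([^)]*)/D=np.array([556.9,-195.7,-0.0633])/' h.py; cat >> h.py <<'E'
def dock_frame():
    return R.from_euler('z',D[2]+np.pi).as_matrix()
E
python3 -m jog '[[0,0,-0.1,0,0,0],[0,0,-0.2,0,0,0],[0,0,-0.3,0,0,0],[0,0,-0.32,0,0,0],[0,0,-0.32,0,0,0]]'; python3 - <<'E'
from h import *
C=dock_frame()
row([D[0],D[1],200],tool_on(C,0)); print(r.sense()['joint_pos'])
E
```

```text
time: 13.7
tool_pos: [556.6, 256.2, 198.3]
tcp_rot: [-150.2, 0.1, 166.8]
ft_force: [0.0, 0.1, -2.8]
finger_gap: 8.1
row [-0.4142, -1.5294, 0.8703, -0.137, 0.1166, 0.4357] dist 451.9 deg 84.9
[ 31.95336896  31.3728719   64.55999622 -21.37367187 105.08150622
 -46.55951697]
```

```bash
python3 -m jog '[[-0.04,-0.15,0.087,-0.0137,0.0117,0.0436],[-0.08,-0.3,0.174,-0.0274,0.0233,0.0871],[-0.124,-0.46,0.261,-0.0411,0.035,0.131],[-0.166,-0.61,0.348,-0.0548,0.0466,0.174],[-0.207,-0.76,0.435,-0.0685,0.0583,0.218],[-0.207,-0.76,0.435,-0.0685,0.0583,0.218]]'; python3 - <<'E'
from h import *
C=dock_frame()
row([D[0],D[1],200],tool_on(C,0)); print(r.sense()['joint_pos'])
E
```

```text
time: 14.3
tool_pos: [555.1, 23.0, 197.3]
tcp_rot: [-164.9, 5.6, 125.8]
ft_force: [1.1, 1.1, -3.1]
finger_gap: 8.0
row [-0.7116, -0.4729, 0.1888, -0.0697, 0.0586, 0.2134] dist 218.7 deg 41.8
[  5.15075103  12.17675282  85.08663854 -12.38030928  93.02523711
 -29.42203717]
```

```bash
python3 -m jog '[[-0.14,-0.095,0.038,-0.014,0.0117,0.0427],[-0.28,-0.19,0.076,-0.028,0.0234,0.0854],[-0.42,-0.285,0.113,-0.042,0.035,0.128],[-0.56,-0.38,0.151,-0.056,0.047,0.171],[-0.711,-0.473,0.189,-0.0697,0.0586,0.2134],[-0.711,-0.473,0.189,-0.0697,0.0586,0.2134],[-0.711,-0.473,0.189,-0.0697,0.0586,0.2134]]'; python3 - <<'E'
from h import *
C=dock_frame()
row([D[0],D[1],120],tool_on(C,0)); print(r.sense()['joint_pos']); snap('wrist','w13.png')
E
```

```text
time: 15.0
tool_pos: [559.1, -189.2, 198.6]
tcp_rot: [-179.8, -0.2, 87.0]
ft_force: [-0.2, 1.5, -3.3]
finger_gap: 8.0
row [-0.0275, -0.0065, 0.3142, -0.001, -0.0009, 0.0033] dist 78.9 deg 0.6
[-23.72660882   7.15253566  89.04363908   0.09544389  84.03891502
 -20.70496768]
```

View pics/w13.png

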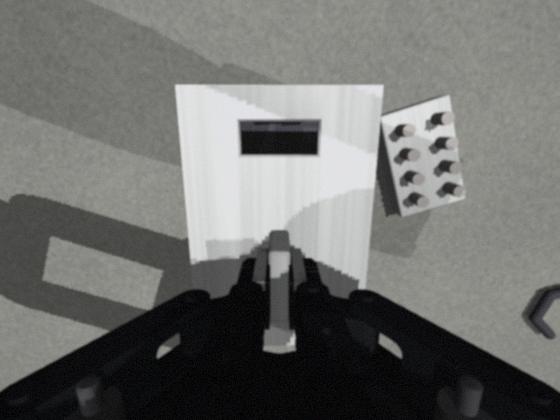

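```bash
python3 -m jog '[[-0.01,-0.003,0.1,0,0,0],[-0.027,-0.006,0.2,-0.001,-0.001,0.003],[-0.027,-0.006,0.3,-0.001,-0.001,0.003],[-0.027,-0.006,0.4,-0.001,-0.001,0.003],[-0.027,-0.006,0.44,-0.001,-0.001,0.003],[-0.027,-0.006,0.44,-0.001,-0.001,0.003]]'; python3 - <<'E'
from h import *
C=dock_frame()
row([D[0],D[1],90],tool_on(C,0)); snap('wrist','w14.png')
a=cv2.imread('pics/w14.png')[50:230,140:420];cv2.imwrite('pics/w14z.png',cv2.resize(a,None,fx=2.8,fy=2.8,interpolation=cv2.INTER_CUBIC))
E
```

```text
time: 15.65
tool_pos: [557.7, -191.9, 88.0]
tcp_rot: [-179.9, -0.0, 86.8]
ft_force: [-0.5, 0.7, -2.3]
finger_gap: 8.0
row [-0.0155, -0.0024, -0.0082, -0.0005, -0.0002, 0.0021] dist 4.4 deg 0.4
```

View pics/w14z.png

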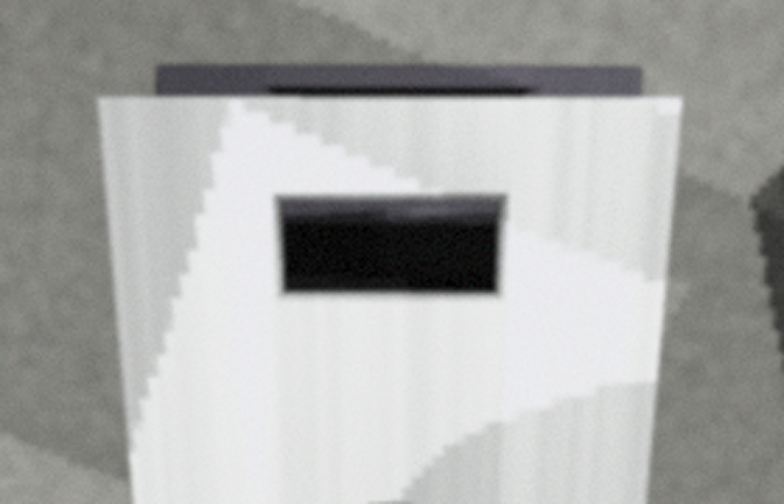

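```bash
cat > meas.py <<'E'
from h import *
def run(fn,off,sc,dk,pl):
    w=load(fn); z=lambda p:(np.array(p,float)+.5)/sc-.5+np.array(off)
    a,b=[atz(w,*z(p),6) for p in dk]; print('dock corners',np.round(a,1),np.round(b,1),'len',np.linalg.norm(a-b).round(1))
    from scipy.optimize import brentq
    f=lambda h:np.linalg.norm(atz(w,*z(pl[0]),h)-atz(w,*z(pl[1]),h))-96
    h=brentq(f,0,180); p,q=[atz(w,*z(k),h) for k in pl]; print('plate',np.round(p,1),np.round(q,1),'h',h)
    v=b-a; yd=np.degrees(np.arctan2(v[1],v[0])); v=q-p; yp=np.degrees(np.arctan2(v[1],v[0])); print('yaw dock,plate',yd,yp)
    # dock centre = mid edge - 112.5 * dir
    ex=(b-a)/np.linalg.norm(b-a); ey=np.array([-ex[1],ex[0],0]); dc=(a+b)/2-112.5*ey; pm=(p+q)/2; ex2=(q-p)/96; ey2=np.array([-ex2[1],ex2[0],0]); pc=pm-88*ey2
    print('dock c',np.round(dc,1),'plate c',np.round(pc,1))
E
python3 - <<'E'
from meas import *
run('w14.png',(140,50),2.8,[(157,66),(642,66)],[(99,97),(682,97)]); print(r.sense()['tool_pos'])
E
```

```text
dock corners [505.7 -84.3   6. ] [624.3 -91.    6. ] len 118.8
plate [ 514.1 -101.1   80.8] [ 610.  -106.6   80.8] h 80.83299764730113
yaw dock,plate -3.246872082299817 -3.2424609120125583
dock c [ 558.7 -199.9    6. ] plate c [ 557.1 -191.7   80.8]
[ 558.80733005 -192.70226731   89.83523491]
```

```bash
python3 -m jog '[[-0.016,0.004,0,0,0,0],[-0.032,0.008,0,0,0,0],[-0.032,0.008,0.03,0,0,0],[-0.032,0.008,0.06,0,0,0],[-0.032,0.008,0.09,0,0,0],[-0.032,0.008,0.1,0,0,0],[-0.032,0.008,0.1,0,0,0]]'; python3 - <<'E'
from h import *
snap('wrist','w15.png'); snap('scene','s15.png');snap('top','t15.png'); print(r.sense()['tool_pos'],r.sense()['ft_force'])
a=cv2.imread('pics/w15.png')[50:230,140:420];cv2.imwrite('pics/w15z.png',cv2.resize(a,None,fx=2.8,fy=2.8,interpolation=cv2.INTER_CUBIC))
a=cv2.imread('pics/s15.png')[150:250,170:300];cv2.imwrite('pics/s15z.png',cv2.resize(a,None,fx=5,fy=5,interpolation=cv2.INTER_CUBIC))
a=cv2.imread('pics/t15.png')[185:265,290:400];cv2.imwrite('pics/t15z.png',cv2.resize(a,None,fx=6,fy=6,interpolation=cv2.INTER_CUBIC))
E
```

```text
time: 16.4
tool_pos: [559.9, -202.0, 64.3]
tcp_rot: [179.9, 0.0, 86.6]
ft_force: [0.1, -0.5, -2.7]
finger_gap: 7.7
[ 560.88902841 -202.40473819   65.68438575] [-0.10926012  0.57623574 -4.34684433]
```

View pics/w15z.png

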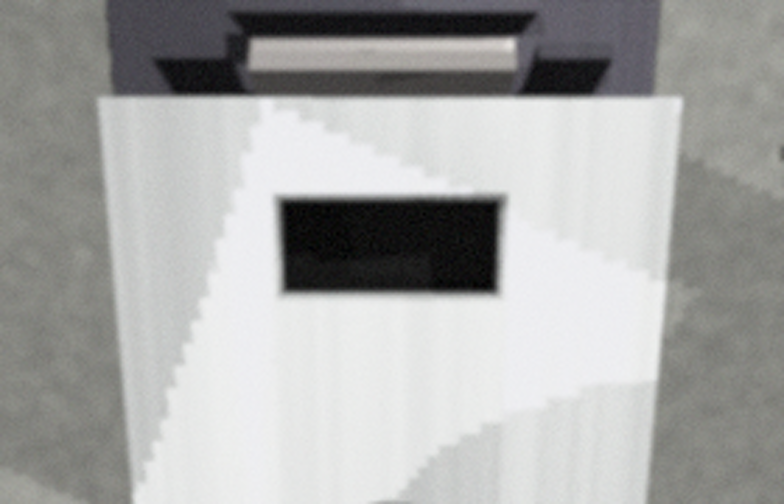

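View pics/s15z.png

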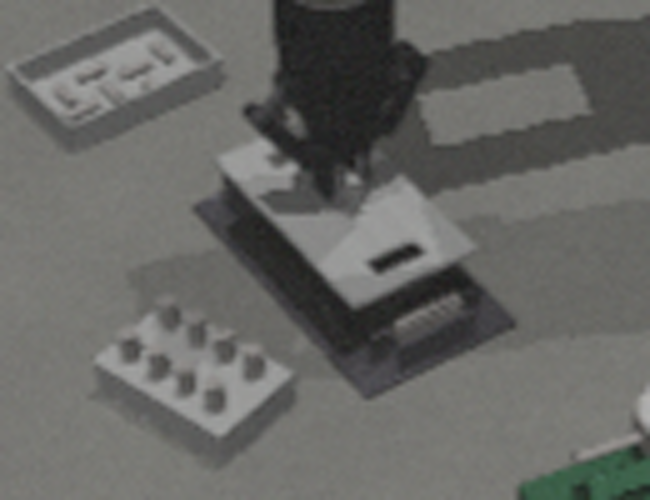

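View pics/t15z.png

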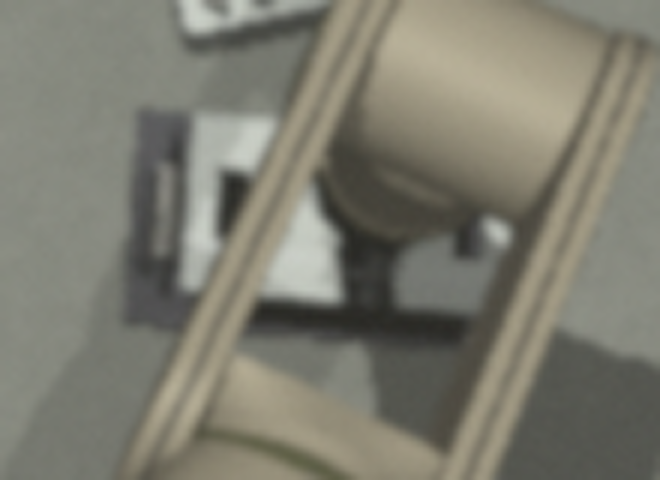

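```bash
python3 - <<'E'
from h import *
a=cv2.imread('pics/w15.png')[0:100,160:400];cv2.imwrite('pics/w15y.png',cv2.resize(a,None,fx=3.2,fy=3.2,interpolation=cv2.INTER_CUBIC))
w=load('w15.png')
c=np.array([558.7,-199.9,0]);M=R.from_euler('z',np.radians(-3.4)).as_matrix()
for q in [(60,112.5,6),(-60,112.5,6),(25,93,36),(-25,93,36),(25,85,19),(-25,85,19),(25,88,26)]:
    print(q,np.round((proj(w,M@q+c)[0]-[160,0]+.5)*3.2-.5))
E
```

```text
(60, 112.5, 6) [697. 156.]
(-60, 112.5, 6) [ 58. 155.]
(25, 93, 36) [530. 243.]
(-25, 93, 36) [224. 243.]
(25, 85, 19) [514. 305.]
(-25, 85, 19) [240. 305.]
(25, 88, 26) [520. 283.]
```

View pics/w15y.png

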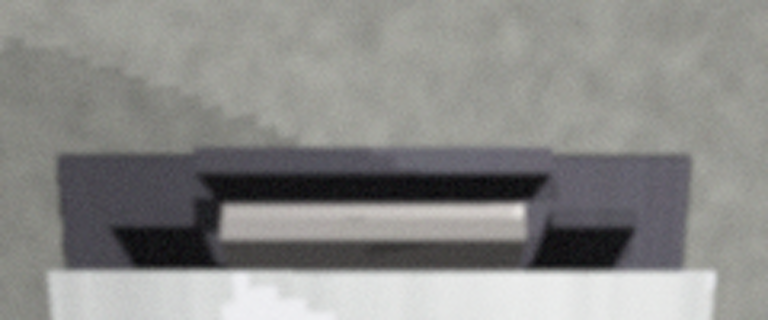

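```bash
python3 - <<'E'
from meas import *
run('w15.png',(160,0),3.2,[(58,155),(692,155)],[(47,270),(716,270)])
w=load('w15.png')
C,t=cover_frame()
# plate corner from the rigid grasp: TCP rel.
T=w['T']; print('cam',T[:3,3])
for h in (55,57,59,61): 
    p,q=[atz(w,*((np.array(k)+.5)/3.2-.5+[160,0]),h) for k in ((47,270),(716,270))]; print(h,np.linalg.norm(p-q),(p+q)/2)
E
```

```text
dock corners [505.5 -84.    6. ] [624.3 -91.    6. ] len 119.0
plate [ 516.6 -111.1   57.7] [ 612.5 -116.8   57.7] h 57.67011891364439
yaw dock,plate -3.3891773093210666 -3.391927272102247
dock c [ 558.3 -199.8    6. ] plate c [ 559.3 -201.8   57.7]
cam [ 563.41426519 -132.38927848  206.39057773]
55 97.72357870429383 [ 564.56092149 -113.61638087   55.        ]
57 96.43256601157346 [ 564.54577317 -113.86438702   57.        ]
59 95.14155331885307 [ 564.53062485 -114.11239318   59.        ]
61 93.8505406261327 [ 564.51547653 -114.36039933   61.        ]
```

```bash
python3 -m jog '[[0.0085,-0.0045,0,0,0,0],[0.0085,-0.0045,0.03,0,0,0],[0.0085,-0.0045,0.05,0,0,0],[0.0085,-0.0045,0.07,0,0,0],[0.0085,-0.0045,0.08,0,0,0],[0.0085,-0.0045,0.08,0,0,0]]'; python3 - <<'E'
from h import *
snap('wrist','w16.png'); s=r.sense(); print(s['tool_pos'],s['ft_force'],s['wrist_torque'])
a=cv2.imread('pics/w16.png')[0:100,160:400];cv2.imwrite('pics/w16y.png',cv2.resize(a,None,fx=3.2,fy=3.2,interpolation=cv2.INTER_CUBIC))
E
```

```text
time: 17.15
tool_pos: [559.3, -200.0, 44.6]
tcp_rot: [179.9, 0.0, 86.6]
ft_force: [0.3, 0.7, -2.9]
finger_gap: 8.5
[ 559.53015076 -200.1303416    45.04612234] [-0.35894917 -0.93076437 -3.3016825 ] [ 0.00648898 -0.01204306  0.0223309 ]
```

View pics/w16y.png

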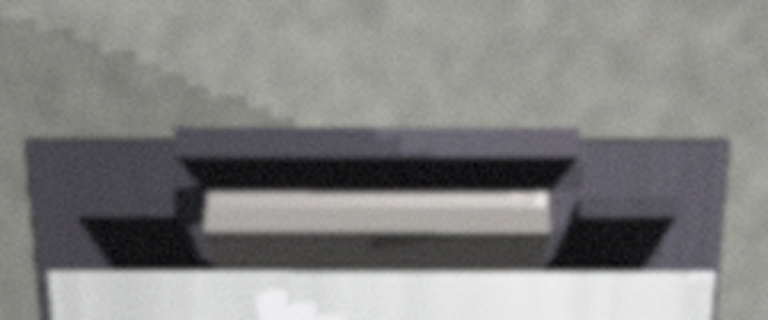

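```bash
python3 -m jog '[[0,-0.0025,0.01,0,0,0],[0,-0.0025,0.02,0,0,0],[0,-0.0025,0.03,0,0,0],[0,-0.0025,0.04,0,0,0],[0,-0.0025,0.048,0,0,0],[0,-0.0025,0.048,0,0,0]]'; python3 - <<'E'
from h import *
s=r.sense(); print(s['tool_pos'],s['ft_force'],s['wrist_torque'])
E
```

```text
time: 17.8
tool_pos: [559.8, -200.0, 33.9]
tcp_rot: [179.8, 0.0, 86.6]
ft_force: [0.8, 4.9, 2.2]
finger_gap: 8.3
[ 559.75355359 -199.95561016   33.88536542] [0.75306735 4.89794812 2.2328532 ] [ 0.480548   -0.08087372 -0.01482181]
```

```bash
python3 -m jog '[[0.002,0,0.005,0,0,0],[0.004,0,0.01,0,0,0],[0.004,0,0.015,0,0,0],[0.004,0,0.015,0,0,0]]'; python3 - <<'E'
from h import *
s=r.sense(); print(s['tool_pos'],s['ft_force'],s['wrist_torque'])
E
```

```text
time: 18.2
tool_pos: [560.6, -199.9, 31.6]
tcp_rot: [179.7, 0.1, 86.6]
ft_force: [-1.6, 3.5, 9.6]
finger_gap: 8.2
[ 560.63371513 -199.87501093   31.62431297] [-1.55378317  3.54728579  9.55266813] [ 0.26840148  0.3024855  -0.03353217]
```

```bash
python3 -m jog '[[0.001,0,0.006,0,0,0],[0.002,0,0.012,0,0,0],[0.002,0,0.016,0,0,0],[0.002,0,0.016,0,0,0]]'; python3 - <<'E'
from h import *
s=r.sense(); print(s['tool_pos'],s['ft_force'],s['wrist_torque'])
E
python3 -m jog '[[0.001,0,0.006,0,0,0],[0.002,0,0.012,0,0,0],[0.002,0,0.012,0,0,0]]'; python3 - <<'E'
from h import *
s=r.sense(); print(s['tool_pos'],s['ft_force'],s['wrist_torque'])
E
```

```text
time: 18.6
tool_pos: [560.6, -199.5, 26.6]
tcp_rot: [179.6, 0.1, 86.6]
ft_force: [4.9, -1.1, 1.5]
finger_gap: 8.0
[ 560.60230082 -199.45923993   26.57543375] [ 4.88805679 -1.05354755  1.54670832] [-0.15184254 -0.75355847 -0.0034779 ]
time: 18.9
tool_pos: [558.2, -198.1, 21.8]
tcp_rot: [179.9, 0.0, 86.6]
ft_force: [-0.3, -0.4, -0.6]
finger_gap: 8.0
[ 558.24049115 -198.07406948   21.76762509] [-0.34944646 -0.42394663 -0.63874549] [-0.31569754  0.10864081  0.01041271]
```

```bash
python3 -m jog '[[0,0,0.004,0,0,0],[0,0,0.008,0,0,0],[0,0,0.008,0,0,0]]'; python3 - <<'E'
from h import *
snap('wrist','w17.png'); s=r.sense(); print(s['tool_pos'],s['ft_force'],s['wrist_torque'])
a=cv2.imread('pics/w17.png')[0:200,130:430];cv2.imwrite('pics/w17y.png',cv2.resize(a,None,fx=2.6,fy=2.6,interpolation=cv2.INTER_CUBIC))
E
```

```text
time: 19.2
tool_pos: [558.4, -198.1, 21.7]
tcp_rot: [179.9, 0.0, 86.6]
ft_force: [-9.7, 2.6, 16.0]
finger_gap: 8.1
[ 558.46244955 -198.08838092   21.73353388] [-10.09216713   2.83548442  15.7802328 ] [ 0.23202154  1.53740353 -0.05203726]
```

View pics/w17y.png

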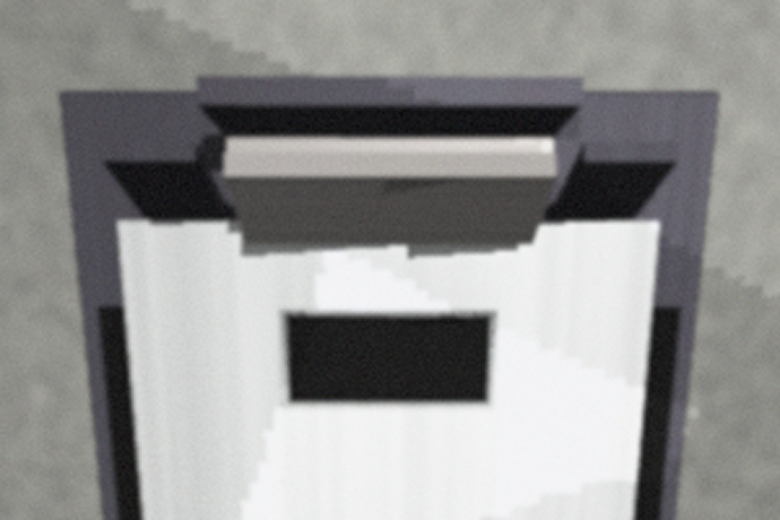

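The plate is hard down on the pad: z did not change while the force rose to 16 N. The +y catch overlaps its end. I'll back off the push and then open.

```bash
python3 -m jog '[[0,0,-0.005,0,0,0],[0,0,-0.009,0,0,0],[0,0,-0.009,0,0,0]]'; python3 -m jog '[[0,0,0,0,0,0],[0,0,0,0,0,0],[0,0,0,0,0,0],[0,0,0,0,0,0]]' 0.3;python3 -m jog '[[0,0,-0.05,0,0,0],[0,0,-0.1,0,0,0],[0,0,-0.2,0,0,0],[0,0,-0.4,0,0,0],[0,0,-0.6,0,0,0],[0,0,-0.6,0,0,0]]'; python3 - <<'E'
from h import *
snap('wrist','w18.png'); snap('scene','s18.png'); s=r.sense(); print(s['tool_pos'],s['ft_force'])
a=cv2.imread('pics/s18.png')[150:250,170:300];cv2.imwrite('pics/s18z.png',cv2.resize(a,None,fx=5,fy=5,interpolation=cv2.INTER_CUBIC))
E
```

```text
time: 19.55
tool_pos: [558.7, -197.9, 22.2]
tcp_rot: [179.9, 0.0, 86.6]
ft_force: [-0.3, -0.6, -3.6]
finger_gap: 8.2
time: 19.95
tool_pos: [559.5, -198.2, 23.1]
tcp_rot: [179.8, 0.1, 86.6]
ft_force: [0.4, -0.2, 0.5]
finger_gap: 25.8
time: 20.55
tool_pos: [563.8, -200.3, 184.4]
tcp_rot: [178.9, 0.4, 86.6]
ft_force: [0.8, 0.4, 0.8]
finger_gap: 25.8
[ 560.63244988 -198.80588668  176.91561368] [-1.17245712 -0.47154323 -1.28001265]
```

View pics/w18.png

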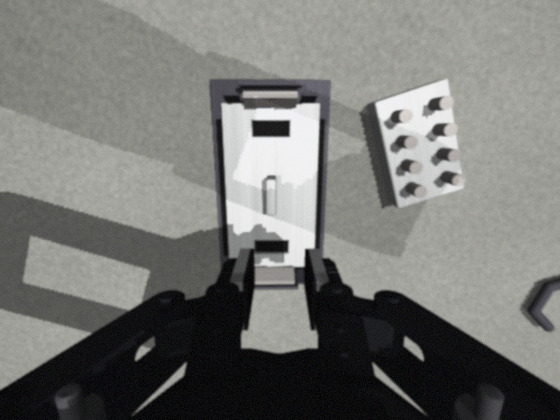

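View pics/s18z.png

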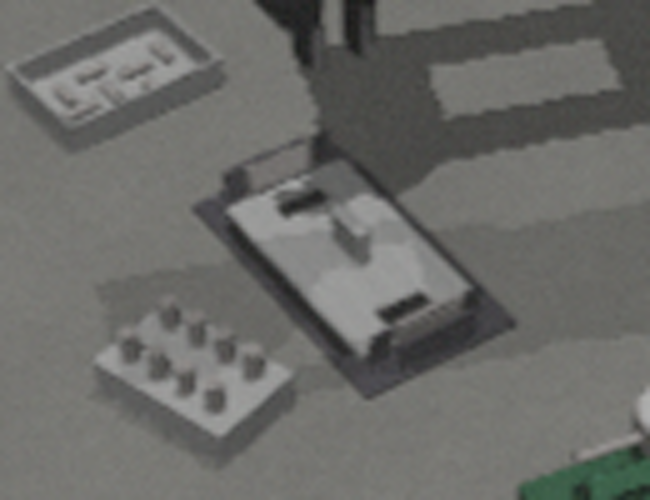

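Both ends look held. I'll take a closer look at the far (-y) catch.

```bash
python3 -m jog '[[-0.15,0,0,0,0,0],[-0.3,0,0,0,0,0],[-0.45,0,0,0,0,0],[-0.5,0,0,0,0,0],[-0.5,0,0,0,0,0]]'; python3 - <<'E'
from h import *
snap('wrist','w19.png')
a=cv2.imread('pics/w19.png')[40:250,180:390];cv2.imwrite('pics/w19z.png',cv2.resize(a,None,fx=2.8,fy=2.8,interpolation=cv2.INTER_CUBIC))
E
```

```text
time: 21.15
tool_pos: [550.2, -324.0, 171.6]
tcp_rot: [179.9, -0.0, 86.4]
ft_force: [-0.4, 0.0, 0.1]
finger_gap: 25.9
```

View pics/w19z.png

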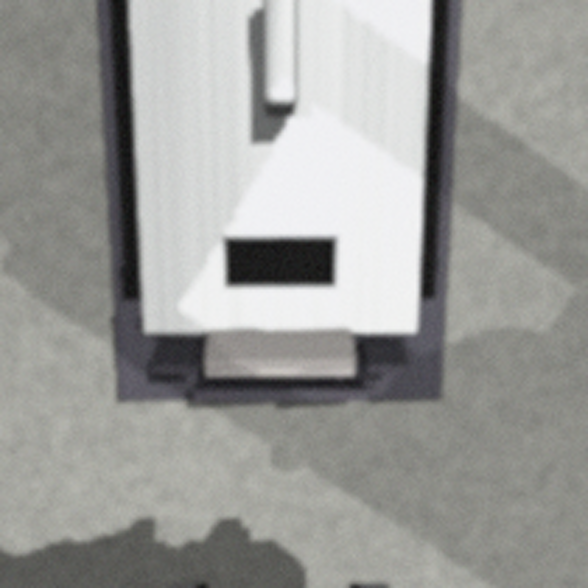

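```bash
python3 - <<'E'
from h import *
w=load('w19.png'); z=lambda p:(np.array(p,float)+.5)/2.8-.5+np.array([180,40])
M=R.from_euler('z',np.radians(-3.4)).as_matrix()
c=np.array([558.2,-199.6,0])
for n,p,h in [('dockcL',(117,402),6),('dockcR',(440,399),6),('tip',(205,332),19),('tip',(354,332),19),('topL',(205,377),36),('topR',(356,377),36),('plate',(146,333),15),('plate',(417,333),15)]:
    print(n,np.round(M.T@(atz(w,*z(p),h)-c),1))
for n,p in [('plate w',[(146,333),(417,333)])]:
    for h in (12,15,18,21,24): print(h,np.linalg.norm(atz(w,*z(p[0]),h)-atz(w,*z(p[1]),h)))
w=load('w17.png'); z=lambda p:(np.array(p,float)+.5)/2.6-.5+np.array([130,0])
for n,p,h in [('dockc',(62,93),6),('dockc',(718,93),6),('top',(225,178),36),('tip',(242,250),19),('tip',(535,245),19),('plate',(118,221),15),('plate',(658,221),15)]:
    print(n,np.round(M.T@(atz(w,*z(p),h)-c),1))
E
```

```text
dockcL [ -60.7 -112.     6. ]
dockcR [  58.9 -111.2    6. ]
tip [-26.3 -85.1  19. ]
tip [ 25.3 -85.2  19. ]
topL [-25.2 -98.1  36. ]
topR [ 24.8 -98.2  36. ]
plate [-47.4 -85.8  15. ]
plate [ 47.9 -86.   15. ]
12 96.22406483269508
15 95.2673840521989
18 94.31070327170266
21 93.35402249120654
24 92.39734171071036
dockc [-59.2 111.9   6. ]
dockc [ 58.9 111.9   6. ]
top [-24.9  92.8  36. ]
tip [-25.8  84.3  19. ]
tip [25.  85.1 19. ]
plate [-48.2  89.4  15. ]
plate [47.3 89.4 15. ]
```

Both catch tips sit at ±85 mm, their nominal closed position. The plate ends are at +89 and -86 mm, so they lie underneath, with the plate top at about 15 mm. I'll do a final check and hand in.

```bash
python3 -m jog '[[0,0,-0.2,0,0,0],[0,0,-0.2,0,0,0],[0,0,-0.2,0,0,0]]'; python3 - <<'E'
from h import *
snap('scene','s20.png'); a=cv2.imread('pics/s20.png')[140:310,180:380];cv2.imwrite('pics/s20z.png',cv2.resize(a,None,fx=3.5,fy=3.5,interpolation=cv2.INTER_CUBIC))
E
```

```text
time: 21.5
tool_pos: [552.6, -321.6, 225.2]
tcp_rot: [179.6, 0.1, 86.7]
ft_force: [0.2, 0.4, -0.4]
finger_gap: 25.7
```

View pics/s20z.png

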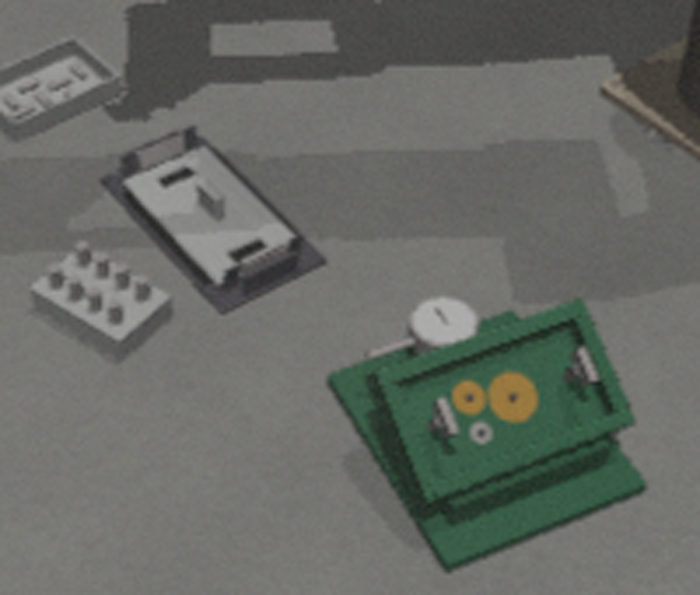

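The gear box is open with both wings up the slope, the cover is in its dock, and the bystanders have not moved.

```bash
python3 -c "
from bench import r
print(r.hand_in())"
```

```text
the job is handed in; nothing more can be done
None
```

The cover is off the gear box and locked in its dock, and the job was handed in at about 21.5 s of the 72 s allowed.

- **Screws:** I turned screw_a and then screw_b anticlockwise, each slightly past the angle where the stop should be. Pictures show both wings lying along their slots.
- **Cover:** I lifted it by its handle along the rim's normal, lowered it flat into the dock with the handle up, and pressed. Resistance built to about 10 N, then fell away. A final push reached about 16 N with no further travel, so the plate is on the pad. I then backed off, let go and moved clear.
- **Last checks:**
  - Both catch tips measured at ±85 mm, their closed position, and they overlap the plate ends.
  - The plate sits about 1.5 mm towards the robot's left (+y) in the dock.
  - In the last picture the tray and pin block look undisturbed and the gear box is open. I took no close-up of the stand, but the arm never worked near it.
- **Disagreements:**
  - The first distant dock estimates differed by up to 9 mm in y between cameras. I used close wrist-camera views instead, which agreed with the final fit.
  - The finger gap read about 8 mm on the 10 mm handle, but the pictures and the lift showed a sound grip.
  - At screw_b I felt the stop only faintly (about 0.13 N m); at screw_a there was no clear torque rise, so the wing's position is the evidence there.

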